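Find which way the canister cap loosens and hold it off

TASK

The canister with the blue cap has a short twist thread, and nobody remembers whether it loosens clockwise or anticlockwise: try the blue cap both ways until you find the way it gives, and lift it off. Carry it upright over to the small glass bowl and finish still holding it in the gripper, still and level above the middle of the bowl and clear of it, so that clinging grains drop inside. Leave the white cap on its canister and do not shift the bowl, the red cup or the white salt jar.

Things in the scene. Friction and masses are not known exactly. Their poses are not given: they have to be found in the camera images.
- blue_cap_mid (a point): Centre of the blue fluted plastic twist cap, an upright cylinder 52 mm across, 36 mm high, about 70 g: on its axis, half-way up. z points up out of its top; x follows the white pointer line on the top, so its yaw shows how far the cap has turned. It starts fully closed, with its x along the holder's x within 2 degrees.
- blue_cap: The same cap; origin: centre of its lower edge. A plug 24 mm across goes 12 mm below it into the mouth, with a lug caught under a hidden ledge. In its one loosening direction it turns easily by 60 degrees to an end stop, where it lifts straight out; the other way it stops within 6 degrees. The direction varies between starts and cannot be seen. Pulled up before the end stop, it jams.
- white_cap_mid (a point): Centre of the other canister's cap: the same, but white with a black pointer line, 150 mm from the blue one along the holder. It must stay on. Which canister carries which cap varies.
- holder: Dark wooden base 120 x 280 x 30 mm screwed to the counter; two steel canisters 82 mm across stand fixed in it at y = +75 and -75 mm. Their shoulders end 92 mm and their mouths, where the caps' lower edges rest, 112 mm above the counter (necks 47 mm across), so fingertips may reach 15 mm below a cap's lower edge. Origin: centre of its underside; z up.
- bowl: Small clear glass bowl, 120 mm across the rim, 50 mm high, standing loose on the counter. Origin: centre of its underside; z up.
- cup: Red ceramic cup, 76 mm across, 85 mm high; bystander. Origin: centre of its underside.
- salt_jar: White ceramic salt jar, 70 mm across, 120 mm high; bystander. Origin: centre of its underside.
There are look-alikes about, which are no part of the job. Of the things like the blue_cap, leave any that is green; of the rest the smaller one is meant. What is shaped like the bowl but brown or orange is not meant.

How it is judged:
By the outcome, as a careful person would: the job done as asked, in the order asked, and still so for the second after the job is handed in, while the arm keeps its last pose, push and grip.
It also fails if it takes over 45 s, if anything falls off the work surface, if the arm or the gripper's body presses on something with over 40 N, if the wrist force passes 120 N, or if a joint passes its speed limit or range.

ROBOT

A 6-joint arm with a two-finger parallel gripper is mounted at the origin on the work surface. World frame = base frame: x ahead of the robot, y to its left, z up, the work surface at z = 0. Lengths are in mm, angles in rad, forces in N, time in s.
With the tool pointing down it reaches from about 275 to 750 mm from the base axis. Payload 10.2 kg.
Tool frame: the origin (TCP) lies at the very end of the fingers, on their centre line; the grasp point (between the pads) lies 19 mm behind it; z points along the fingers, y is the direction in which the jaws open and shut (so a half turn about z gives the same grasp; the last joint's range is limited). The gripper opens to 85 mm and grips with 20 to 120 N. Pads are 22 mm wide; open, the fingers measure 114 mm over their backs; the gripper's body (76 mm by 85 mm) begins 54 mm behind the grasp point. The pads swing forward as they close: fully open they stand 13 mm farther back than shut.
Start: joints at [-1.47, 0.313, 1.498, -0, 1.331, -0.223], TCP at [167.027, -497.728, 231.294] pointing down, gripper open.
Joint ranges: [-2.94, 2.94], [-0.97, 2.17], [0.19, 2.56], [-1.23, 4.37], [0.02, 3.11], [-2.88, 2.88]. Speed limits (rad/s): [2.39, 2.39, 3.01, 3.14, 3.14, 3.14].

INTERFACE

Orientations are given as a unit quaternion [w, x, y, z].
In Python, from rig import readout, cams, finish_job gives the robot as it stands. The module is installed in compiled form; this text tells all that it offers.
- The arm moves only by the tool carry_out, never from a script. Its argument "steps" is one flat list of numbers, 7 for each row, row after row: the shift along the tool's x, y, z in cm, then the turn, a rotation vector about the tool's x, y, z in units of 5 degrees (1.0 is 5 degrees), then the opening, from -1 (shut) to 1 (fully open), so that 0 is half open. In form: [x, y, z, ax, ay, az, hand, x, y, z, ax, ay, az, hand, ...]. A call has 1 to 20 rows; each row shifts and turns the commanded pose from where the row before left it, along the tool's axes as they then stand; what a row does not reach is not made up. A row lasts 1/12 s, in which the tool goes at most 41.7 mm and 7.16 degrees, less where a joint would pass 70% of its speed; a pose out of reach is approached as far as the arm can. A call with a gripper value outside its range is refused whole. The fingers move at their own pace and stop on an object; "grip_force" is the grip in N (left out, the last holds). Time passes only in rows, so rows that do not move let the fingers close. It gives the time, the measured TCP pose, the force and the opening at its end, in the units of the state.
- readout.sense(): the state, without advancing time (a new reading comes with each control period).
- cams.capture(name): name is "side" or "top"; returns the picture (420x560x3 uint8, red, green, blue); there is no depth.
- cams.calibration(name): a dict with "fx", "fy", "cx", "cy" (pixels), "R" (3x3) and "t" (3): a world point X has camera coordinates R X + t. Camera axes: x right, y down, z forward; pixel columns grow to the right and rows downward; lengths in mm; the calibration is good to about 2 mm. A picture is of the moment at which its call begins. calibration takes no time and is no camera call.
- finish_job(): hands the job in, once; it reports no verdict.
The state is a dict: "time_s": time; "joints": joint angles; "dq": joint speeds; "tau": joint torques, N m; "eef_pos": TCP position; "ee_rot": TCP orientation; "force": force on the tool from outside, world axes, zero at the start; "wrist_torque": the same for the moment, N m; "grip_width": opening from 0.0 (shut) to 1.0 (fully open).
Only numpy, scipy, OpenCV 4.12 (cv2) and the standard library are available. Lean on these libraries where they do the work, as an engineer would, in place of code of your own. Each camera call takes 0.05 s, during which the arm holds its last target.

## Working session

There is one attempt and no reset: what is moved stays moved. The work goes in short steps, Python scripts to look and compute and a tool call to move; the robot and the scene stay as the last step left them, time stands still between calls to the robot, and variables do not carry over. Pictures are saved under pics/ and viewed, and the job is handed in when it is done.

Besides the shell and the picture viewer there is one more tool, called after "Emit:" by a JSON object that holds its "api" and its "payload". carry_out: Moves the arm, as the interface text tells. Its arguments: {"type":"object","properties":{"steps":{"type":"array","items":{"type":"number"}},"grip_force":{"type":"number"}},"required":["steps"]}

```bash
mkdir -p pics; python3 - <<'E'
from rig import readout,cams
import cv2
for n in("top","side"):
    cv2.imwrite(f"pics/{n}0.png",cams.capture(n)[:,:,::-1]); c=cams.calibration(n); print(n,{k:(v if not hasattr(v,'tolist') else v.tolist()) for k,v in c.items()})
print(readout.sense())
E
```

```text
top {'fx': 379.2016205645155, 'fy': 379.2016205645155, 'cx': 279.0097472033824, 'cy': 209.31325333051316, 'R': [[-0.02555185993584527, -0.9995010912862007, -0.018565316359093025], [-0.997685414837295, 0.0266673075903795, -0.06255132074396944], [0.06301520034685124, 0.016924042766855284, -0.9978690601986173]], 't': [120.51449334018714, 558.0041434654269, 1069.0558885783182]}
side {'fx': 530.7609254224893, 'fy': 530.7609254224893, 'cx': 281.37038476103476, 'cy': 204.89245123682383, 'R': [[-0.9570492146996928, -0.28950421600324877, 0.01562400585783043], [-0.2236610385258235, 0.7029462486511266, -0.6751609521831504], [0.18447910583112476, -0.649656740458877, -0.7375049688565468]], 't': [554.4505908636597, 96.79813452085047, 1286.0591098142747]}
{'time_s': 0.1, 'joints': array([-1.47042423e+00,  3.13390233e-01,  1.49834971e+00, -5.13594335e-05,
        1.33099936e+00, -2.23369138e-01]), 'dq': array([ 8.34453516e-04, -5.14952134e-04, -2.87751126e-03, -6.66283456e-05,
        1.17186445e-03, -1.03522763e-04]), 'tau': array([ 2.60773013e-03, -4.12895072e+01, -2.60140657e+01, -9.29901626e-05,
        3.07571383e-03, -1.09756428e-06]), 'eef_pos': array([ 166.97870822, -497.49719291,  230.79854691]), 'ee_rot': array([-5.73775377e-04,  9.86926385e-01,  1.61170658e-01,  1.03422281e-05]), 'force': array([-0.8133263 ,  0.12833512, -0.26333704]), 'wrist_torque': array([ 0.00443729, -0.08101134,  0.03069271]), 'grip_width': 0.9997680226214719}
```

View pics/top0.png

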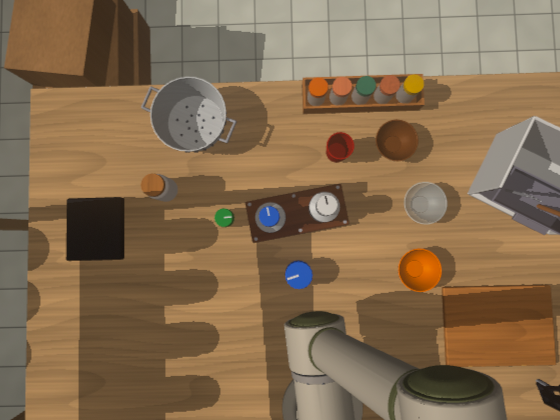

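View pics/side0.png

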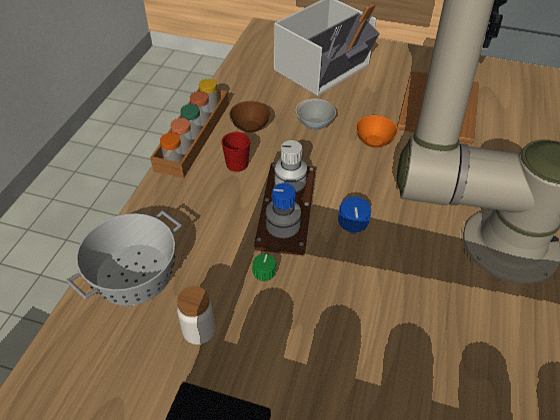

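The top view shows the blue cap on its canister at about (269,215), the white cap at (324,205), and the clear bowl at (426,203). The look-alikes are a larger blue cap at (299,275), a green one at (224,217), and brown and orange bowls. The red cup is at (340,147) and the salt jar at (155,186).

```bash
cat > h.py <<'E'
import numpy as np,cv2
from rig import readout,cams
def ray(n,uv):
    c=cams.calibration(n);R=np.array(c["R"]);t=np.array(c["t"])
    d=R.T@np.array([(uv[0]-c["cx"])/c["fx"],(uv[1]-c["cy"])/c["fy"],1]);return -R.T@t,d/np.linalg.norm(d)
def onz(n,uv,z):
    o,d=ray(n,uv);return o+d*(z-o[2])/d[2]
def proj(n,X):
    c=cams.calibration(n);p=np.array(c["R"])@X+np.array(c["t"]);return c["fx"]*p[0]/p[2]+c["cx"],c["fy"]*p[1]/p[2]+c["cy"]
def two(a,b):
    (o1,d1),(o2,d2)=ray("top",a),ray("side",b)
    s=np.linalg.lstsq(np.c_[d1,-d2],o2-o1,rcond=None)[0];p,q=o1+s[0]*d1,o2+s[1]*d2
    return (p+q)/2,np.linalg.norm(p-q)
E
python3 - <<'E'
from h import *
for n,(x0,y0,x1,y1) in {"top":(235,185,360,300),"side":(240,120,390,260)}.items():
    im=cv2.imread(f"pics/{n}0.png");hsv=cv2.cvtColor(im,cv2.COLOR_BGR2HSV)
    m=cv2.inRange(hsv,(100,120,50),(130,255,255))
    m=cv2.morphologyEx(m,cv2.MORPH_CLOSE,np.ones((5,5)))
    k,l,s,c=cv2.connectedComponentsWithStats(m)
    for i in range(1,k):
        if s[i,4]>80: print(n,"blue",s[i],c[i])
    a=im[y0:y1,x0:x1]; f=5
    cv2.imwrite(f"pics/{n}0z.png",cv2.resize(a,None,fx=f,fy=f,interpolation=cv2.INTER_CUBIC))
    if n=="top":
        cv2.imwrite("pics/bowl0z.png",cv2.resize(im[170:240,390:480],None,fx=7,fy=7,interpolation=cv2.INTER_CUBIC))
    else: cv2.imwrite("pics/bowl0s.png",cv2.resize(im[85:145,280:360],None,fx=8,fy=8,interpolation=cv2.INTER_CUBIC))
E
```

```text
top blue [259 206  20  21 320] [268.64375  215.928125]
top blue [285 261  27  28 594] [298.27777778 274.50505051]
side blue [272 183  24  27 534] [283.31835206 195.92322097]
side blue [338 197  33  36 944] [354.02436441 214.00211864]
```

View pics/top0z.png

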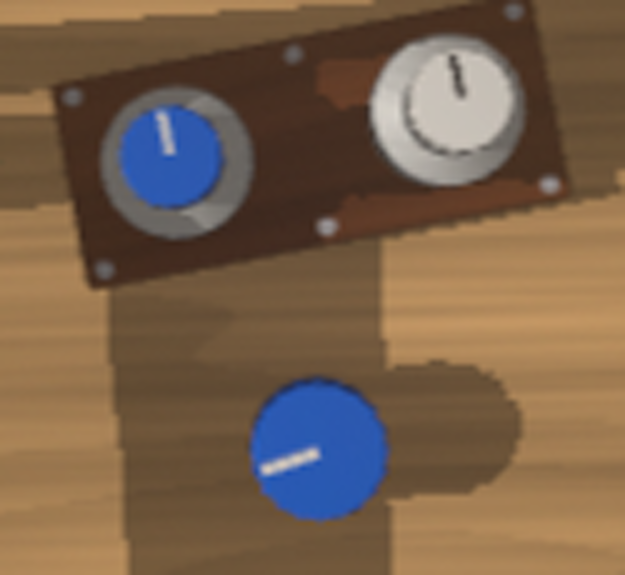

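View pics/side0z.png

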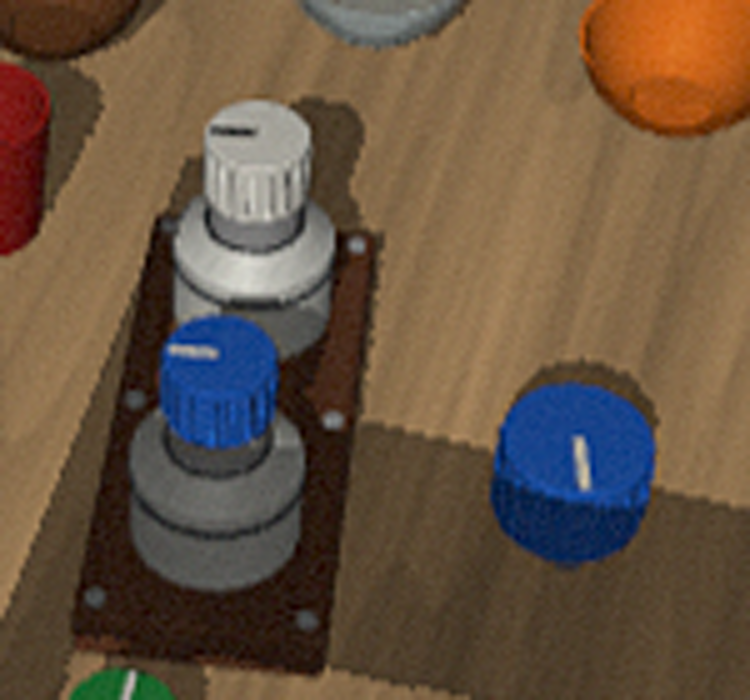

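View pics/bowl0z.png

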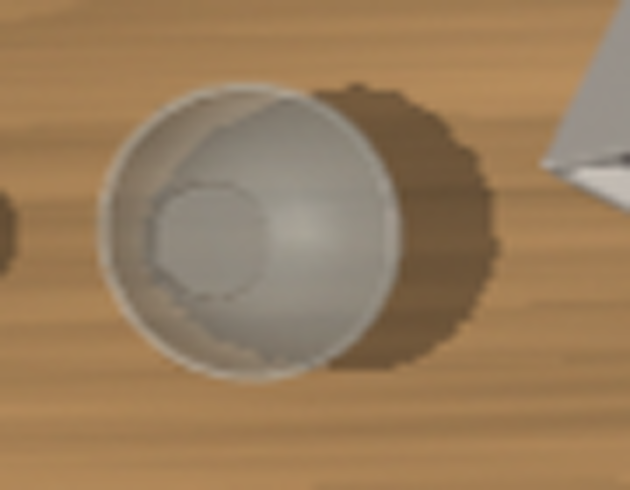

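View pics/bowl0s.png

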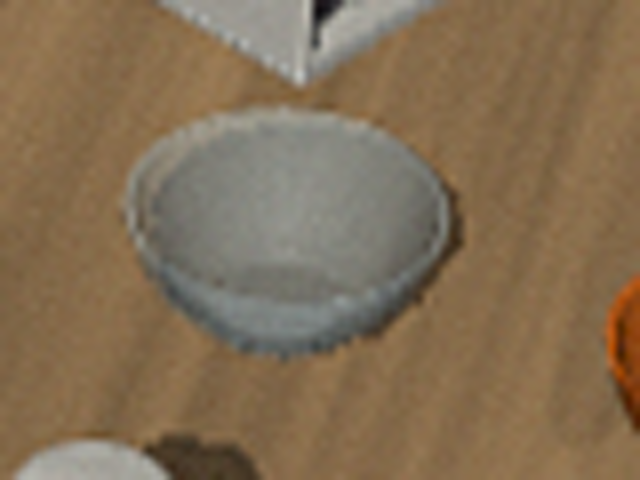

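```bash
python3 - <<'E'
from h import *
g=lambda U,f,x0,y0:((U[0]+.5)/f-.5+x0,(U[1]+.5)/f-.5+y0)
T=lambda a:g(a,5,235,185); S=lambda a:g(a,5,240,120)
for nm,a,b,z in(("blue",T((171.5,157)),S((220,353)),148),("white",T((460,98)),S((258,134)),148),("bowl",g((250.5,232),7,390,170),g((288,208),8,280,85),50)):
    p,e=two(a,b);print(nm,p.round(1),round(e,1),onz("top",a,z).round(1),onz("side",b,z).round(1))
A,B=[onz("top",T(q),148) for q in((171,153),(161,112))];print("ptr yaw",np.degrees(np.arctan2(*(B-A)[[1,0]])))
q=[onz("top",T(q),30)[:2] for q in((72,97),(104,270),(513,11),(550,184))]
print(np.round(q,1),np.mean(q,0),[np.degrees(np.arctan2(*(q[i]-q[j])[::-1])) for i,j in((0,1),(2,3),(0,2),(1,3))])
print("dia",np.linalg.norm(onz("top",T((120,157)),148)-onz("top",T((223,157)),148)))
for nm,uv,z in(("cup",(340,143),85),("brownbowl",(397,140),55),("orange",(420,270),55)):print(nm,onz("top",uv,z).round())
E
```

```text
blue [536.9 129.7 149.3] 0.8 [536.6 129.6 148. ] [537.6 128.5 148. ]
white [562.1 -16.4 150.6] 0.5 [562.5 -16.7 148. ] [562.6 -19.3 148. ]
bowl [ 566.5 -299.8   51. ] 0.3 [ 566.5 -300.2   50. ] [ 566.9 -301.    50. ]
ptr yaw 12.326650769445584
[[577.7 190.7]
 [479.1 174.6]
 [619.9 -61.2]
 [521.1 -78.6]] [549.43384307  56.35996896] [np.float64(9.274665047685033), np.float64(9.978792851525956), np.float64(99.51502329849328), np.float64(99.42789671339618)]
dia 52.04396856165378
cup [733. -65.  85.]
brownbowl [ 743. -229.   55.]
orange [ 383. -275.   55.]
```

The two views agree to about 1 mm. The blue cap axis is at (536.8, 129.8) with its top at about 148 mm, and the cap measures 52 mm across. The holder yaw is 9.6° and the bowl centre is at (566.5, -300.2). Next I'll move over the cap.

Emit:
{"api": "carry_out", "payload": {"steps": [2.75,-2.385,0,0,0,0,1,2.75,-2.385,0,0,0,0,1,2.75,-2.385,0,0,0,0,1,2.75,-2.385,0,0,0,0,1,2.75,-2.385,0,0,0,0,1,2.75,-2.385,0,0,0,0,1,2.75,-2.385,0,0,0,0,1,2.75,-2.385,0,0,0,0,1,2.75,-2.385,0,0,0,0,1,2.75,-2.385,0,0,0,0,1,2.75,-2.385,0,0,0,0,1,2.75,-2.385,0,0,0,0,1,2.75,-2.385,0,0,0,0,1,2.75,-2.385,0,0,0,0,1,2.75,-2.385,0,0,0,0,1,2.75,-2.385,0,0,0,0,1,2.75,-2.385,0,0,0,0,1,2.75,-2.385,0,0,0,0,1,2.75,-2.385,0,0,0,0,1,2.75,-2.385,0,0,0,0,1], "grip_force": 50}}

```text
time_s: 1.77
eef_pos: [537.1, 131.4, 230.9]
ee_rot: [-0.0, 0.987, 0.161, -0.0]
force: [0.8, -0.7, 0.7]
grip_width: 1.0
```

Emit:
{"api": "carry_out", "payload": {"steps": [0,0,0,0,0,0,1,0,0,0,0,0,0,1,0,0,0,0,0,0,1]}}

```text
time_s: 2.02
eef_pos: [536.3, 129.1, 230.9]
ee_rot: [0.0, 0.987, 0.161, -0.001]
force: [0.0, 0.1, -0.3]
grip_width: 1.001
```

Emit:
{"api": "carry_out", "payload": {"steps": [0.07,-0.05,2,0,0,0,1,0,0,2,0,0,0,1,0,0,2,0,0,0,1,0,0,2,0,0,0,1,0,0,1.5,0,0,0,1,0,0,1,0,0,0,1,0,0,1,0,0,0,1,0,0,0.9,0,0,0,1,0,0,0,0,0,0,1,0,0,0,0,0,0,1]}}

```text
time_s: 2.85
eef_pos: [537.3, 130.0, 107.5]
ee_rot: [0.0, 0.987, 0.161, 0.0]
force: [1.0, 1.2, 0.4]
grip_width: 0.999
```

```bash
python3 - <<'E'
from h import *
for n in("top","side"):
    im=cams.capture(n)[:,:,::-1]
    c=im[150:270,210:370] if n=="top" else im[120:260,220:380]
    cv2.imwrite(f"pics/{n}1.png",cv2.resize(c,None,fx=4,fy=4,interpolation=cv2.INTER_CUBIC))
s=readout.sense();print(s["eef_pos"],s["joints"],s["force"])
E
```

```text
[537.60033335 130.13173689 108.07657564] [ 2.56575903e-02  4.97515036e-01  1.56970833e+00 -1.38653392e-05
  1.07296995e+00  1.27272563e+00] [ 0.18636981  0.24289016 -0.11963736]
```

View pics/top1.png

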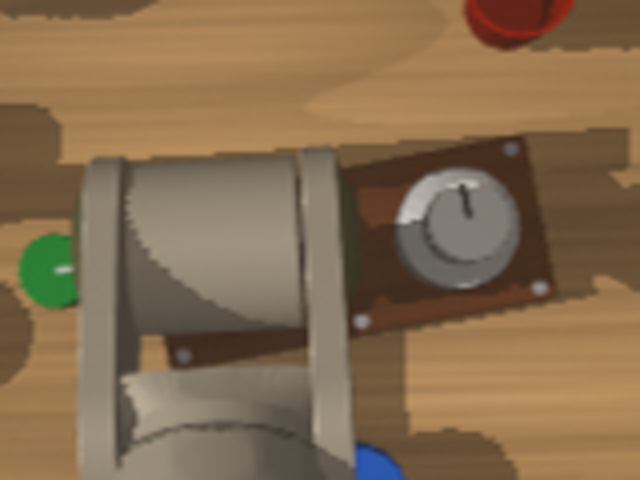

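View pics/side1.png

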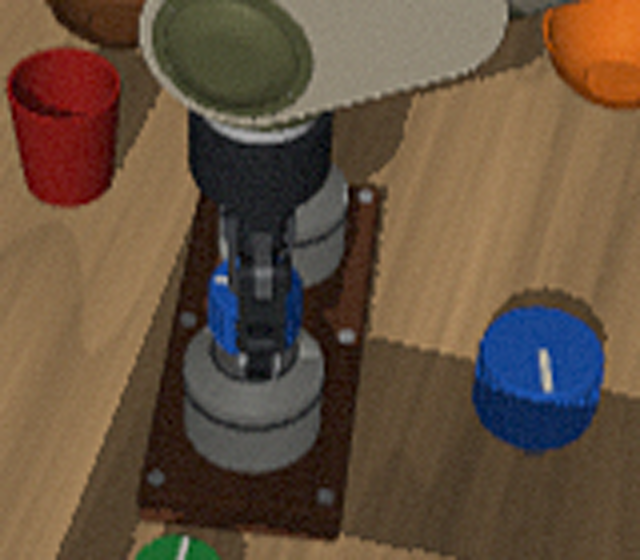

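The side view shows the fingers straddling the blue cap: the near finger is in front of it at about (285,200) px, with its tip above the shoulder. Closing.

Emit:
{"api": "carry_out", "payload": {"steps": [0,0,0,0,0,0,-1,0,0,0,0,0,0,-1,0,0,0,0,0,0,-1,0,0,0,0,0,0,-1,0,0,0,0,0,0,-1,0,0,0,0,0,0,-1,0,0,0,0,0,0,-1,0,0,0,0,0,0,-1,0,0,0,0,0,0,-1,0,0,0,0,0,0,-1], "grip_force": 50}}

```text
time_s: 3.78
eef_pos: [537.5, 130.2, 107.9]
ee_rot: [0.0, 0.987, 0.161, 0.001]
force: [-0.9, -0.2, 5.3]
grip_width: 0.597
```

```bash
python3 - <<'E'
from h import *
s=readout.sense();print(s["force"],s["wrist_torque"],s["grip_width"],s["eef_pos"],s["joints"][5])
E
```

```text
[-0.89422299 -0.19107402  5.3454781 ] [0.01831197 0.19286798 0.02209708] 0.5974942858322297 [537.48759276 130.24195847 107.87659516] 1.2727555520225797
```

The grip width of 51 mm matches the cap. Trying clockwise (az positive, as z points down), small first.

Emit:
{"api": "carry_out", "payload": {"steps": [0,0,0,0,0,0.4,-1,0,0,0,0,0,0.4,-1,0,0,0,0,0,0.4,-1,0,0,0,0,0,0.4,-1,0,0,0,0,0,0.4,-1,0,0,0,0,0,0,-1,0,0,0,0,0,0,-1]}}

```text
time_s: 4.37
eef_pos: [537.6, 130.2, 107.9]
ee_rot: [0.0, 0.997, 0.074, 0.001]
force: [-0.3, -0.4, 5.1]
grip_width: 0.597
```

```bash
python3 - <<'E'
from h import *
s=readout.sense();print(s["force"],s["wrist_torque"],s["grip_width"],s["eef_pos"],s["joints"][5])
cv2.imwrite("pics/side2.png",cv2.resize(cams.capture("side")[150:230,240:330,::-1],None,fx=7,fy=7,interpolation=cv2.INTER_CUBIC))
E
```

```text
[-0.25174778 -0.38429242  5.12642647] [ 0.03027697  0.04462664 -0.04609418] 0.5968264244566727 [537.62050824 130.18749671 107.88092389] 1.4475441409564112
```

View pics/side2.png

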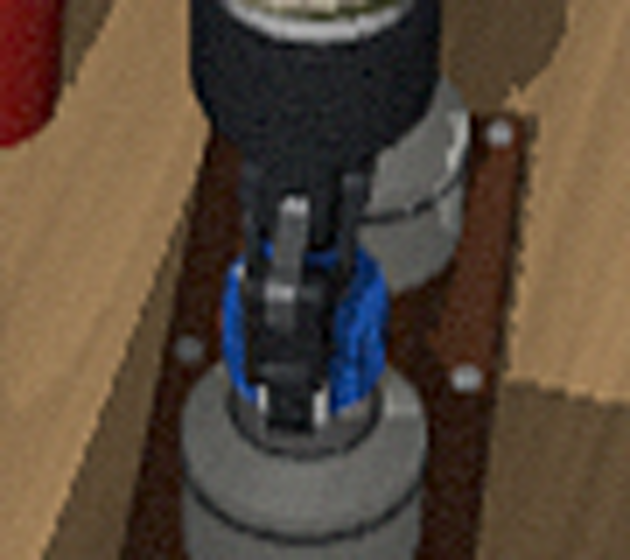

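The clockwise torque stays near 0 (0.05 Nm) after 10°, past the 6° stop, so clockwise is the loosening way. Continuing toward the end stop.

Emit:
{"api": "carry_out", "payload": {"steps": [0,0,0,0,0,0.7,-1,0,0,0,0,0,0.7,-1,0,0,0,0,0,0.7,-1,0,0,0,0,0,0.7,-1,0,0,0,0,0,0.7,-1,0,0,0,0,0,0.7,-1,0,0,0,0,0,0.7,-1,0,0,0,0,0,0.7,-1,0,0,0,0,0,0.7,-1,0,0,0,0,0,0.7,-1,0,0,0,0,0,0.7,-1,0,0,0,0,0,0.7,-1,0,0,0,0,0,0,-1,0,0,0,0,0,0,-1]}}

```text
time_s: 5.58
eef_pos: [537.6, 130.1, 107.9]
ee_rot: [-0.0, 0.958, -0.288, 0.001]
force: [-0.2, -0.8, 5.9]
grip_width: 0.597
```

```bash
cat > s.py <<'E'
from h import *
s=readout.sense();print(s["force"],s["wrist_torque"],s["grip_width"],s["eef_pos"],s["joints"][5],"turn",np.degrees(s["joints"][5]-1.27275))
E
python3 s.py
```

```text
[-0.17962671 -0.77274169  5.89858791] [-0.16793335  0.04093224 -0.04334151] 0.5968271826340982 [537.64507418 130.10440166 107.89178634] 2.1800377267912 turn 51.98375754915427
```

Emit:
{"api": "carry_out", "payload": {"steps": [0,0,0,0,0,0.3,-1,0,0,0,0,0,0.3,-1,0,0,0,0,0,0.3,-1,0,0,0,0,0,0.3,-1,0,0,0,0,0,0.3,-1,0,0,0,0,0,0.3,-1,0,0,0,0,0,0,-1,0,0,0,0,0,0,-1]}}

```text
time_s: 6.25
eef_pos: [537.7, 130.0, 107.9]
ee_rot: [-0.0, 0.932, -0.362, 0.001]
force: [0.4, -1.0, 5.4]
grip_width: 0.598
```

```bash
python3 s.py
```

```text
[ 0.41703223 -1.04835693  5.40059205] [-0.19735222 -0.00316356 -0.00775529] 0.5978166355503993 [537.69696612 130.01598065 107.90750227] 2.336896981469813 turn 60.9711308198065
```

Emit:
{"api": "carry_out", "payload": {"steps": [0,0,0,0,0,0.2,-1,0,0,0,0,0,0.2,-1,0,0,0,0,0,0.2,-1,0,0,0,0,0,0.2,-1,0,0,0,0,0,0,-1,0,0,0,0,0,0,-1]}}

```text
time_s: 6.75
eef_pos: [537.9, 130.1, 107.9]
ee_rot: [-0.0, 0.919, -0.394, 0.001]
force: [2.5, -1.6, 5.3]
grip_width: 0.595
```

```bash
python3 s.py;  python3 - <<'E'
from h import *
cv2.imwrite("pics/side3.png",cv2.resize(cams.capture("side")[150:230,240:330,::-1],None,fx=7,fy=7,interpolation=cv2.INTER_CUBIC))
E
```

```text
[ 2.47983381 -1.56874804  5.28640418] [-0.16085185 -0.2042509   0.27303896] 0.595355967701617 [537.88373781 130.05285015 107.88575538] 2.406736426831426 turn 64.97263628256145
```

View pics/side3.png

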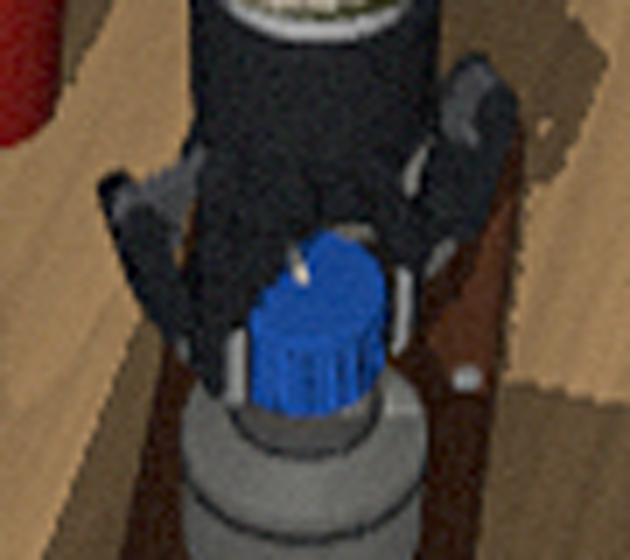

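The pointer, now at about (283,188) px, has swung round with the hand, and the torque has risen to 0.27 Nm after about 62°, so this is the end stop. A small test lift comes next.

Emit:
{"api": "carry_out", "payload": {"steps": [0,0,-0.1,0,0,0,-1,0,0,-0.1,0,0,0,-1,0,0,-0.1,0,0,0,-1,0,0,-0.1,0,0,0,-1,0,0,0,0,0,0,-1]}}

```text
time_s: 7.22
eef_pos: [537.3, 130.6, 110.4]
ee_rot: [-0.0, 0.919, -0.394, -0.0]
force: [4.1, 2.9, -6.1]
grip_width: 0.595
```

```bash
python3 s.py
```

```text
[ 4.13915717  2.9094672  -6.05507968] [ 0.42184497 -0.96725853  0.27775594] 0.5949921906072604 [537.29295857 130.58845611 110.38945408] 2.406772749681082 turn 64.97471742854661
```

```bash
python3 - <<'E'
from h import *
cv2.imwrite("pics/side4.png",cv2.resize(cams.capture("side")[150:230,240:330,::-1],None,fx=7,fy=7,interpolation=cv2.INTER_CUBIC))
E
python3 s.py
```

```text
[ 5.61154337  2.3053971  -5.62056367] [ 0.46441225 -0.9062163   0.19014077] 0.5972488174534702 [537.28378311 130.57950305 110.38565838] 2.406781858951982 turn 64.97523935132364
```

View pics/side4.png

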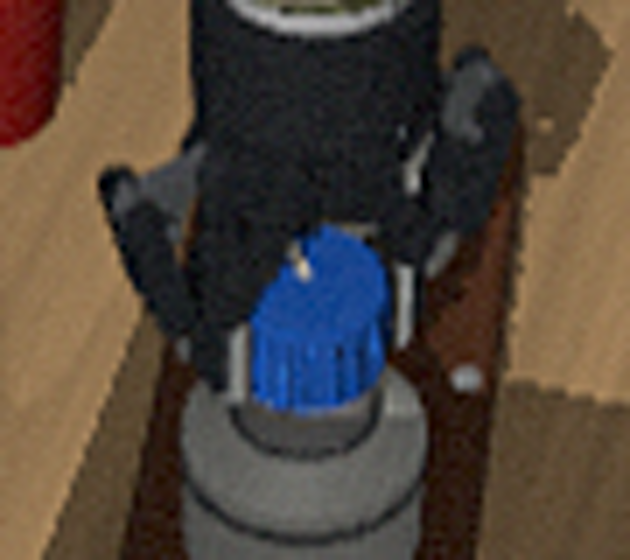

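The cap rose only about 2 mm with some tilt moment, so it may not be quite at the stop. I'll lower it, turn further, and check the torque.

Emit:
{"api": "carry_out", "payload": {"steps": [0,0,0.2,0,0,0,-1,0,0,0.2,0,0,0,-1,0,0,0,0,0,0,-1,0,0,0,0,0,0.2,-1,0,0,0,0,0,0.2,-1,0,0,0,0,0,0.2,-1,0,0,0,0,0,0,-1,0,0,0,0,0,0,-1]}}

```text
time_s: 7.93
eef_pos: [537.6, 130.4, 107.9]
ee_rot: [-0.0, 0.909, -0.417, 0.001]
force: [2.7, 1.4, 5.4]
grip_width: 0.597
```

```bash
python3 s.py
```

```text
[2.69583938 1.38618012 5.36263366] [ 0.2310655  -0.17509273  1.21035921] 0.5967650652738671 [537.59589476 130.41038269 107.86169802] 2.457692355632506 turn 67.89219594403244
```

The torque is now 1.21 Nm, so it is firmly against the stop. Lifting.

Emit:
{"api": "carry_out", "payload": {"steps": [0,0,0,0,0,0,-1,0,0,-0.15,0,0,0,-1,0,0,-0.15,0,0,0,-1,0,0,-0.15,0,0,0,-1,0,0,-0.15,0,0,0,-1,0,0,0,0,0,0,-1,0,0,0,0,0,0,-1], "grip_force": 65}}

```text
time_s: 8.52
eef_pos: [536.9, 130.8, 109.9]
ee_rot: [-0.0, 0.909, -0.417, -0.001]
force: [13.9, 5.1, -25.8]
grip_width: 0.594
```

```bash
python3 s.py; python3 - <<'E'
from h import *
cv2.imwrite("pics/side5.png",cv2.resize(cams.capture("side")[150:230,240:330,::-1],None,fx=7,fy=7,interpolation=cv2.INTER_CUBIC))
E
```

```text
[ 13.87425215   5.12197487 -25.848504  ] [ 0.94002983 -2.41156621  1.22598021] 0.5938733012142838 [536.94133882 130.75821404 109.88169075] 2.457742124118234 turn 67.89504746821741
```

View pics/side5.png

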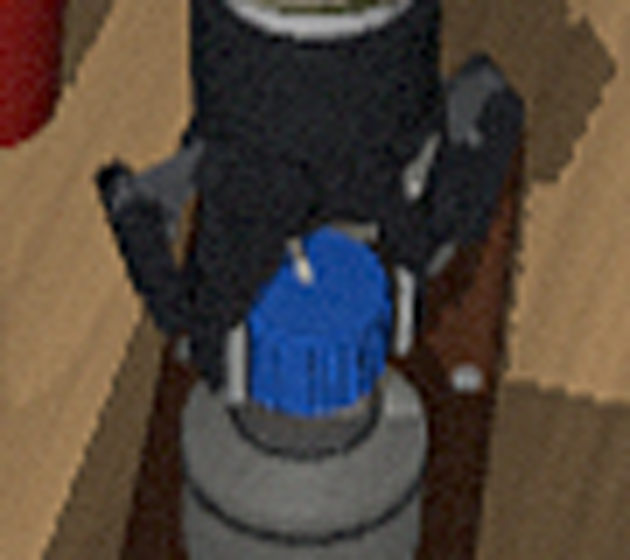

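```bash
python3 - <<'E'
from h import *
g=lambda U:((U[0]+.5)/7-.5+240,(U[1]+.5)/7-.5+150)
for nm,a,b,z in(("s3",(295,248),(302,282),148),("s5",(292,242),(308,280),149)):
    A=onz("side",g(a),z);B=onz("side",g(b),z);print(nm,A,B,np.degrees(np.arctan2(*(A-B)[[1,0]])))
    C=np.array([537,130.2,z]);print(np.degrees(np.arctan2(*(A-C)[[1,0]])))
E
```

```text
s3 [546.41047911 114.13093662 148.        ] [539.8358611  128.12279003 148.        ] -64.83168480672504
-59.6456037453143
s5 [547.85609281 112.76309498 149.        ] [537.99562394 127.61462214 149.        ] -56.41837021314978
-58.09390120775094
```

The cap's yaw is about -57°, down from about +11°, so it is fully turned. The stop torque is probably binding the plug, so I'll lower it, ease the torque off, and lift again.

Emit:
{"api": "carry_out", "payload": {"steps": [0,0,0.3,0,0,0,-1,0,0,0.3,0,0,0,-1,0,0,0,0,0,-0.35,-1,0,0,0,0,0,-0.35,-1,0,0,0,0,0,0,-1,0,0,0,0,0,0,-1]}}

```text
time_s: 9.07
eef_pos: [537.5, 130.5, 108.0]
ee_rot: [-0.0, 0.921, -0.39, 0.0]
force: [1.0, 1.8, 7.7]
grip_width: 0.593
```

```bash
python3 s.py
```

```text
[1.03216382 1.78654335 7.67442884] [ 0.24606343 -0.02147444  0.23973999] 0.5934996425452683 [537.47437612 130.48904996 107.99857488] 2.3983363795337795 turn 64.49134902469602
```

Emit:
{"api": "carry_out", "payload": {"steps": [0,0,0,0,0,-0.12,-1,0,0,0,0,0,0,-1,0,0,-0.1,0,0,0,-1,0,0,-0.1,0,0,0,-1,0,0,-0.1,0,0,0,-1,0,0,-0.1,0,0,0,-1,0,0,0,0,0,0,-1,0,0,0,0,0,0,-1]}}

```text
time_s: 9.73
eef_pos: [537.2, 130.4, 111.0]
ee_rot: [-0.0, 0.923, -0.386, -0.0]
force: [4.4, 3.7, -1.5]
grip_width: 0.593
```

```bash
python3 s.py
```

```text
[ 4.41041165  3.66104706 -1.54000558] [ 0.53074536 -0.75287892  0.0246543 ] 0.5928120426775186 [537.24191575 130.39080003 111.0374544 ] 2.388085012968347 turn 63.90398898625522
```

Emit:
{"api": "carry_out", "payload": {"steps": [0,0,-0.1,0,0,0,-1,0,0,-0.1,0,0,0,-1,0,0,-0.1,0,0,0,-1,0,0,0,0,0,0,-1,0,0,0,0,0,0,-1]}}

```text
time_s: 10.15
eef_pos: [536.9, 129.9, 114.3]
ee_rot: [0.0, 0.923, -0.386, -0.0]
force: [0.3, 1.0, 1.4]
grip_width: 0.592
```

```bash
python3 s.py; python3 - <<'E'
from h import *
cv2.imwrite("pics/side6.png",cv2.resize(cams.capture("side")[150:230,240:330,::-1],None,fx=7,fy=7,interpolation=cv2.INTER_CUBIC))
E
```

```text
[0.26023926 1.03812681 1.37706731] [ 0.07125462 -0.08985365  0.00232272] 0.5921797601910563 [536.86207786 129.94613705 114.27901727] 2.3881301606399825 turn 63.906575757294775
```

View pics/side6.png

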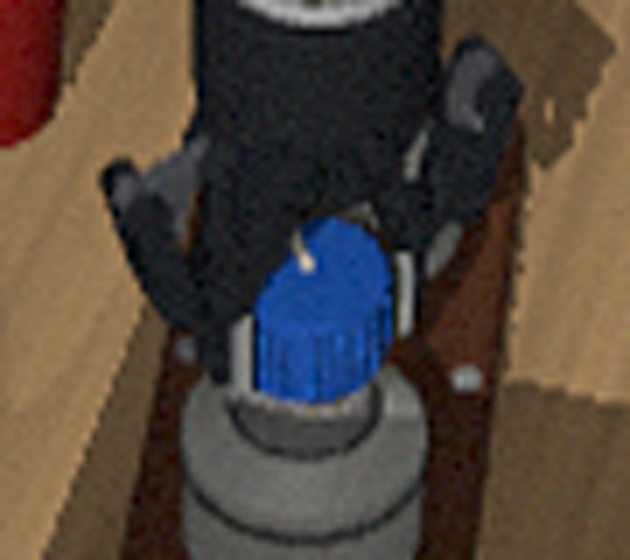

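The cap is now sliding out freely (force about 0). Continuing the lift.

Emit:
{"api": "carry_out", "payload": {"steps": [0,0,-0.2,0,0,0,-1,0,0,-0.2,0,0,0,-1,0,0,-0.3,0,0,0,-1,0,0,-0.3,0,0,0,-1,0,0,-0.4,0,0,0,-1,0,0,-0.6,0,0,0,-1,0,0,-1,0,0,0,-1,0,0,-1,0,0,0,-1,0,0,-1,0,0,0,-1,0,0,-1,0,0,0,-1,0,0,-1,0,0,0,-1,0,0,-1,0,0,0,-1,0,0,-1,0,0,0,-1,0,0,-0.5,0,0,0,-1,0,0,0,0,0,0,-1,0,0,0,0,0,0,-1]}}

```text
time_s: 11.53
eef_pos: [537.1, 130.2, 209.2]
ee_rot: [0.0, 0.923, -0.385, -0.0]
force: [0.4, -0.5, -0.0]
grip_width: 0.597
```

```bash
python3 s.py; python3 - <<'E'
from h import *
cv2.imwrite("pics/side7.png",cv2.resize(cams.capture("side")[100:240,230:350,::-1],None,fx=4,fy=4,interpolation=cv2.INTER_CUBIC))
E
```

```text
[ 0.36305475 -0.48677989 -0.00160253] [-0.03033709 -0.02257086 -0.01805871] 0.5965557231366513 [537.13597523 130.16565273 209.22541254] 2.3879960534017854 turn 63.89889197854393
```

View pics/side7.png

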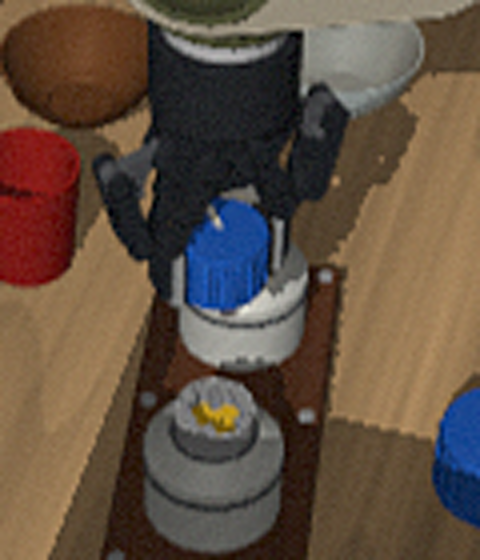

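The cap is off and the open mouth shows at about (285,203) px. It looks slightly tilted, so I'll measure it against where a level cap should appear.

```bash
cat > lev.py <<'E'
import sys
from h import *
tag=sys.argv[1]
im=np.ascontiguousarray(cams.capture("side")[:,:,::-1])
s=readout.sense();e=s["eef_pos"]
hsv=cv2.cvtColor(im,cv2.COLOR_BGR2HSV);m=cv2.inRange(hsv,(100,120,40),(130,255,255))
k,l,st,c=cv2.connectedComponentsWithStats(m)
u,v=proj("side",np.array([e[0],e[1],e[2]+23]))
i=min((i for i in range(1,k) if st[i,4]>100),key=lambda i:np.hypot(c[i][0]-u,c[i][1]-v))
print("blob",st[i],c[i],"expected mid",u,v)
x0,y0=int(u)-30,int(v)-30;f=10
z=cv2.resize(im[y0:y0+60,x0:x0+60],None,fx=f,fy=f,interpolation=cv2.INTER_CUBIC)
cv2.imwrite(f"pics/{tag}r.png",z)
for h in(5,41):
    P=[proj("side",np.array([e[0]+26*np.cos(a),e[1]+26*np.sin(a),e[2]+h])) for a in np.linspace(0,6.28,60)]
    cv2.polylines(z,[np.int32([((p[0]-x0+.5)*f-.5,(p[1]-y0+.5)*f-.5) for p in P])],True,(0,255,0),1)
cv2.imwrite(f"pics/{tag}.png",z)
E
python3 lev.py lev1
```

```text
blob [276 149  22  29 471] [286.58174098 163.82590234] expected mid 284.4444397380017 163.4456686651588
```

View pics/lev1.png

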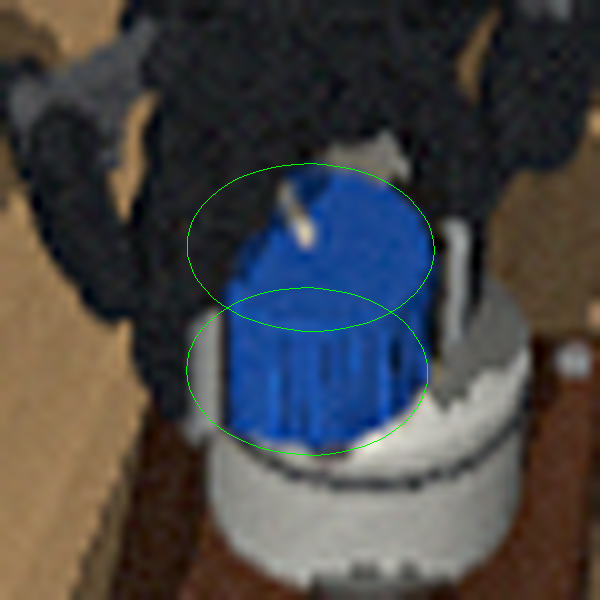

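The cap lies within about 1 px of the level model. Next, a check of the utensil box near the bowl for clearance.

```bash
python3 - <<'E'
from h import *
for a,b in(((468,192.5),(317,95)),((536,119),(277,29)),((473,193),(314,88))):
    print(two(a,b))
o=[onz("top",(470,193),z).round() for z in(0,80,150)];print(o)
i=cv2.imread("pics/side0.png")[0:110,260:400];cv2.imwrite("pics/box.png",cv2.resize(i,None,fx=5,fy=5))
E
```

```text
(array([ 595.65217282, -442.0732113 ,    1.61930283]), np.float64(1.0371486301241792))
(array([ 766.87831173, -561.03185208,  135.87281557]), np.float64(2.056534605839573))
(array([ 599.02360891, -442.00998535,   27.0330871 ]), np.float64(14.505977673448337))
[array([ 595., -448.,    0.]), array([ 587., -410.,   80.]), array([ 581., -376.,  150.])]
```

View pics/box.png

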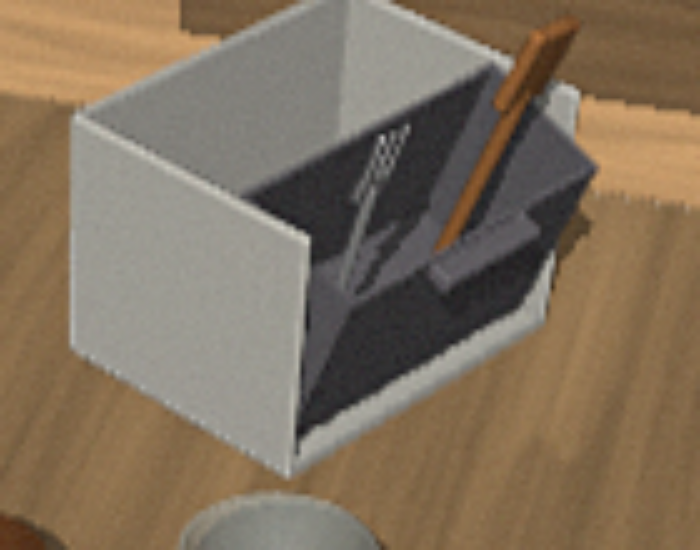

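The box corner is at y = -442, which leaves 140 mm of clearance. Carrying the cap over.

Emit:
{"api": "carry_out", "payload": {"steps": [1,0.9,0,0,0,0,-1,1.6,1.4,0,0,0,0,-1,2,1.7,0,0,0,0,-1,2,1.7,0,0,0,0,-1,2,1.7,0,0,0,0,-1,2,1.7,0,0,0,0,-1,2,1.7,0,0,0,0,-1,2,1.7,0,0,0,0,-1,2,1.7,0,0,0,0,-1,2,1.7,0,0,0,0,-1,2,1.7,0,0,0,0,-1,2,1.7,0,0,0,0,-1,2,1.7,0,0,0,0,-1,2,1.7,0,0,0,0,-1,2,1.7,0,0,0,0,-1,2,1.7,0,0,0,0,-1,1.2,1.2,0,0,0,0,-1,0.6,0.6,0,0,0,0,-1,0.2,0.2,0,0,0,0,-1,0,0,0,0,0,0,-1]}}

```text
time_s: 13.3
eef_pos: [566.1, -299.4, 208.9]
ee_rot: [-0.0, 0.923, -0.386, -0.0]
force: [0.1, 1.0, -1.2]
grip_width: 0.59
```

Emit:
{"api": "carry_out", "payload": {"steps": [0,0,0,0,0,0,-1,0,0,0,0,0,0,-1]}}

```text
time_s: 13.47
eef_pos: [566.5, -298.2, 209.5]
ee_rot: [-0.0, 0.923, -0.385, -0.0]
force: [-0.3, -1.3, 0.2]
grip_width: 0.593
```

```bash
python3 s.py; python3 lev.py lev2; python3 - <<'E'
from h import *
for n in("top","side"):
    im=cams.capture(n)[:,:,::-1];cv2.imwrite(f"pics/{n}8.png",im)
s=readout.sense();print(s["joints"],s["ee_rot"])
E
```

```text
[-0.26828123 -1.2639373   0.1867598 ] [ 0.02123801 -0.01994354 -0.0360872 ] 0.5926429935359911 [ 566.53461145 -298.21078713  209.45376757] 1.6938639118586334 turn 24.128049843743838
blob [314  45  17  23 314] [321.63057325  56.09235669] expected mid 319.75805726660855 55.92071057177702
[-6.67555886e-01  5.88014362e-01  1.14243226e+00  4.84663877e-05
  1.41103698e+00  1.69379848e+00] [-8.38039751e-06  9.22887675e-01 -3.85069262e-01  5.89499998e-05]
```

View pics/lev2.png

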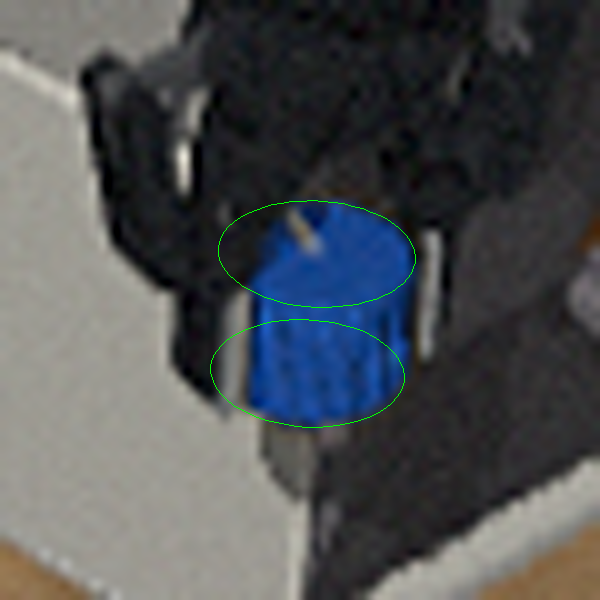

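View pics/top8.png

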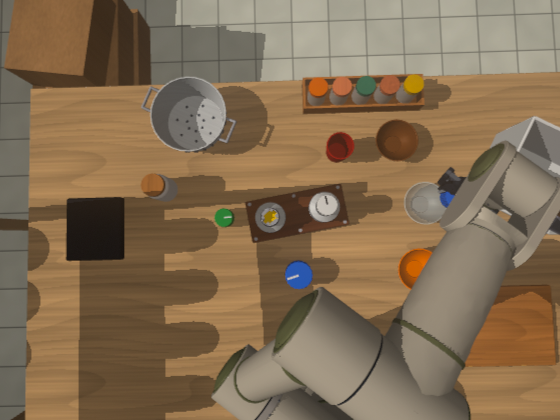

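View pics/side8.png

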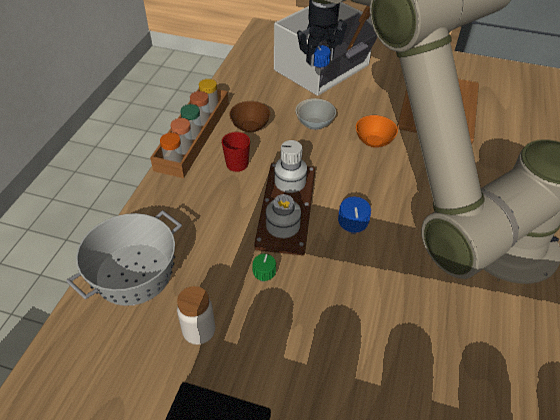

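The bowl, white cap, cup and jar are all where they were. The cap looks level over the bowl. Before lowering, I'll check the utensil tip height near the wrist.

```bash
python3 - <<'E'
from h import *
i=cv2.imread("pics/top0.png")[110:240,465:560];cv2.imwrite("pics/boxt.png",cv2.resize(i,None,fx=5,fy=5))
for b in((373,5),(362,20)):
  o,d=ray("side",b)
  for z in (100,150,200,250): p=o+d*(z-o[2])/d[2];print(b,z,p.round(),np.round(proj("top",p)))
E
```

```text
(373, 5) 100 [ 510. -889.  100.] [661. 217.]
(373, 5) 150 [ 499. -788.  150.] [640. 221.]
(373, 5) 200 [ 488. -688.  200.] [617. 226.]
(373, 5) 250 [ 478. -588.  250.] [591. 232.]
(362, 20) 100 [ 527. -771.  100.] [615. 211.]
(362, 20) 150 [ 515. -677.  150.] [594. 216.]
(362, 20) 200 [ 503. -584.  200.] [571. 221.]
(362, 20) 250 [ 492. -490.  250.] [546. 227.]
```

View pics/boxt.png

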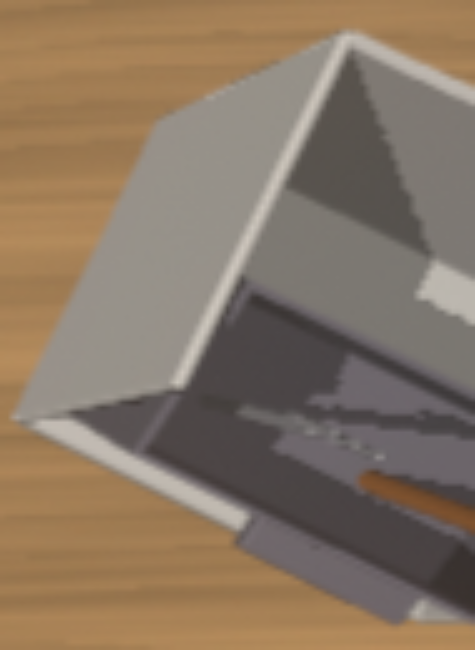

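The spatula handle's high end is beyond y = -550, well away from the wrist. Lowering gently to TCP z of about 110.

Emit:
{"api": "carry_out", "payload": {"steps": [0.14,0.14,0.3,0,0,0,-1,0,0,0.6,0,0,0,-1,0,0,0.8,0,0,0,-1,0,0,0.8,0,0,0,-1,0,0,0.8,0,0,0,-1,0,0,0.8,0,0,0,-1,0,0,0.8,0,0,0,-1,0,0,0.8,0,0,0,-1,0,0,0.8,0,0,0,-1,0,0,0.8,0,0,0,-1,0,0,0.8,0,0,0,-1,0,0,0.8,0,0,0,-1,0,0,0.6,0,0,0,-1,0,0,0.3,0,0,0,-1,0,0,0.1,0,0,0,-1,0,0,0,0,0,0,-1,0,0,0,0,0,0,-1,0,0,0,0,0,0,-1,0,0,0,0,0,0,-1]}}

```text
time_s: 15.2
eef_pos: [566.5, -301.3, 110.7]
ee_rot: [0.0, 0.923, -0.385, 0.0]
force: [-1.0, -0.2, -0.1]
grip_width: 0.594
```

```bash
python3 s.py; python3 lev.py lev3; python3 - <<'E'
from h import *
for n in("top","side"):
    im=cams.capture(n)[:,:,::-1];cv2.imwrite(f"pics/{n}9.png",im)
s=readout.sense();print(s["ee_rot"],abs(s["dq"]).max())
E
```

```text
[-0.97341301 -0.23842885 -0.07612554] [ 0.00063498 -0.00367272 -0.03934244] 0.5937005998349988 [ 566.51638696 -301.30727407  110.68843093] 1.691197830865909 turn 23.975294655020683
blob [312  76  16  22 273] [319.42124542  86.67765568] expected mid 317.6165462391717 86.48140869608712
[ 3.20303785e-05  9.22711108e-01 -3.85492141e-01  1.41494634e-04] 0.002067346678077133
```

View pics/lev3.png

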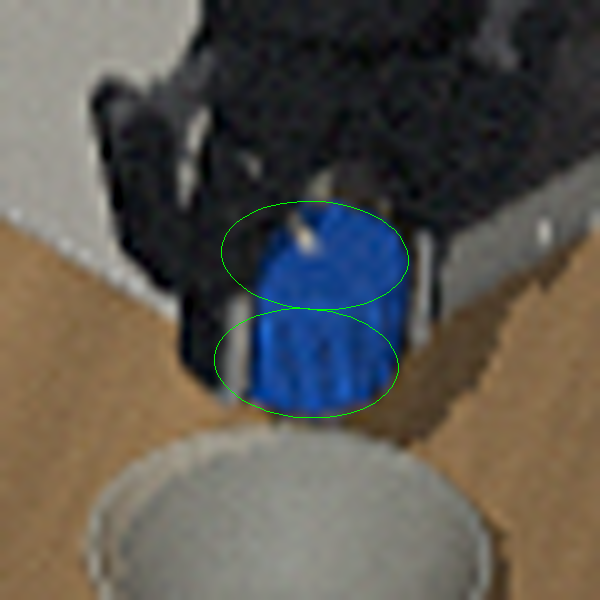

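View pics/top9.png

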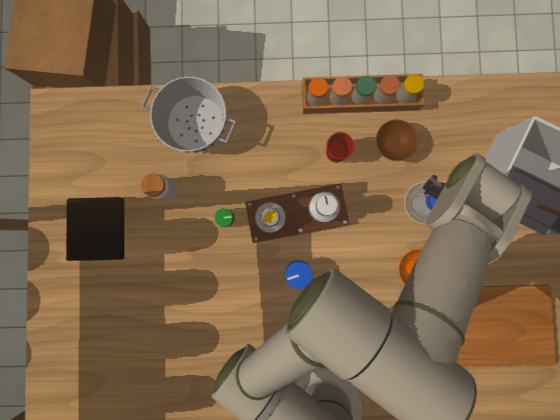

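View pics/side9.png

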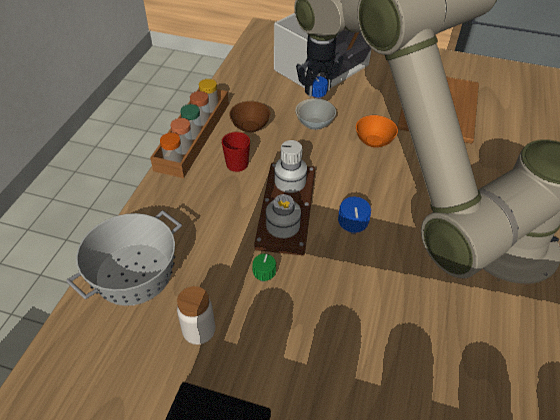

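The bowl is unmoved at (316,115) px and the cap sits level and clear above its middle. The arm is still (0.002 rad/s). Handing in.

```bash
python3 -c "
from rig import finish_job
print(finish_job())"
```

```text
the job is handed in; nothing more can be done
None
```

The blue cap is off its canister and held over the middle of the small glass bowl. I handed the job in at about 15 s of the 45 s allowed.

- **Direction:** The blue cap loosens clockwise, seen from above. It turned past 6° with almost no torque. I met the end stop after about 64° of hand turn, so I never tried anticlockwise.
- **Lifting:** My first two lifts bound, the second at about 26 N, well under the limits. I took the cause to be the turning torque still pressing on the stop. With that torque eased off, the cap slid out with almost no force, and the open mouth shows in the pictures.
- **Final pose:** The fingertips are at (566.5, -301.3, 110.7) and the measured bowl centre is at (566.5, -300.2). By my estimate the plug's lower end is about 50 mm above the rim.
- **Last checks:**
  - The tool is vertical and the arm still. The grip opening still matches the cap.
  - The cap follows the outline of a level cap to about 1 px, though the gripper hides part of it.
  - The cap may sit about 1–2 mm off the finger centre line.
  - The white cap, bowl, red cup and salt jar show no visible movement in the last pictures.

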